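# Move the job on one station and take its tag along

## Task

On the indexing slide, push the carrier with the radio module away from you to the next station, the middle one, so that it rests in that detent; do not let it run past the middle towards the last station, and keep the module seated in the carrier. Then take the job tag from the near peg and hang it by its eye on the middle peg, and let go. Leave the roll of black tape in front of the slide where it is.

Things in the scene. Friction and masses are not known exactly. Their poses are not given: they have to be found in the camera images.
- rack: The indexing slide, fixed to the desk: grey base 315 x 60 mm on feet (top z = 0.034) with a rail along its x axis, +x leading away from the robot. Stations at rack x = -0.065 (near), 0 (middle), +0.065 (far); beside each, on the -y side, a post 14 x 12 mm (rack y -0.051 to -0.063, top z = 0.158) with a level peg along -y. Origin on the desk under the rail, at the middle station.
- carrier (a joint): Position of the carrier along the rail in m: 0 at the near station (start), 0.065 at the middle, 0.130 at the far one; grows along rack +x. A steel weight drops into V notches of the carrier's side bar and holds it at each station; leaving a notch takes about 4 N, between them it stays where it is left, within 5 mm of a station it is drawn in.
- carrier_handle (a point): Centre of the top face of the carrier's upright black push handle at its near end: a plate 14 mm thick (rack x), 40 mm wide (rack y), standing from z = 0.055 up to z = 0.145; the point is 78 mm behind the carrier's centre. The carrier is a flat aluminium plate 156 x 82 mm, top at z = 0.056, which moves with the handle.
- carrier_nest (a point): Centre of the floor (z = 0.056) of the carrier's nest, a shallow frame 121 x 72 mm inside with 6 mm high lips, in which the module lies.
- module: The black hand-held radio module, 115 x 65 x 41 mm, 0.17 kg, lying loose in the carrier's nest, face up, long side along the rail; origin at the centre of its underside.
- tag: Job tag, a flat aluminium plate 60 mm wide (its x), 6 thick (y), 95 tall (z, up), with paper labels and a round eye of 25 mm diameter. Origin at the eye's centre; top edge 43 mm above it, bottom edge 52 below. It starts hanging on the near peg, about half way along, square to it, eye centre 7.5 mm below the peg's axis. Its upper 30 mm can be pinched across the thickness from above.
- peg_near (a point): Point on the near peg's axis (z = 0.150), half way along; axes as the rack's. Each peg is level round steel, 10 mm diameter, from its post (34 mm in +y of this point) to a head of 16 mm diameter, 4 mm thick, whose end lies 34 mm in -y of this point.
- peg_middle (a point): The same point on the middle peg, where the tag must finally hang.
- tape_roll: Bystander: roll of black tape, 62 mm across, 19 mm high; origin at the centre of its underside.
Mind the look-alikes: they are no part of the job. Several things have the shape of the tag; the one meant has the colours described above.

How it is judged:
By the outcome, as a careful person would: the job done as asked, in the order asked, and still so for the second after the job is handed in, with the robot touching nothing.
It also fails if it takes over 61 s, if anything falls off the work surface, if the arm or the gripper's body presses on something with over 40 N, if the wrist force passes 120 N, or if a joint passes its speed limit or range.

## Robot

A 6-joint arm with a two-finger parallel gripper is mounted at the origin on the work surface; the furniture and walls round the work are solid. World frame = base frame: x ahead of the robot, y to its left, z up, the work surface at z = 0. Lengths are in m, angles in rad, forces in N, time in s.
With the tool pointing down it reaches from about 0.225 to 0.875 m from the base axis. Payload 3.4 kg.
Tool frame: the origin (TCP) lies where the fingers leave the gripper's body, on its centre line; the fingertips stand 73 mm ahead of it and the grasp point (between the pads) lies 54 mm ahead of it (manip.pinch_z is the distance from the TCP to the grasp point, in m); z points along the fingers, y is the line along which they close (so a half turn about z gives the same grasp; the last joint's range is limited). The gripper opens to 85 mm and grips with 20 to 120 N. Pads are 22 mm wide; open, the fingers measure 114 mm over their backs; the gripper's body (76 mm by 85 mm) begins 54 mm behind the grasp point. The pads swing forward as they close: fully open they stand 13 mm farther back than shut.
Start: joints at [0.996, 0.276, 1.505, -0, 1.361, -0.121], TCP at [0.252, 0.517, 0.304] pointing down, gripper open.
Joint ranges: [-2.89, 2.89], [-0.75, 2.08], [0.22, 2.7], [-1.18, 4.32], [0.11, 2.71], [-2.7, 2.7]. Speed limits (rad/s): [2.57, 2.57, 3.14, 3.14, 3.14, 3.14].

## Interface

Orientations are given as a unit quaternion [w, x, y, z].
In Python, from rig import readout, imaging, manip gives the robot as it stands. The module is installed in compiled form; this text tells all that it offers.
- The arm moves only by the tool servo_tool, never from a script. Its argument "moves" is a list of rows, each an object with "dp": the shift along the tool's x, y, z in units of 0.2 m (1.0 is 0.2 m), a list of three; "delta_rot": the turn, a rotation vector about the tool's x, y, z in units of 0.1 rad (1.0 is 0.1 rad), a list of three; "fingers": the opening, from 0 (shut) to 1 (fully open). In form: [{"dp": [dx, dy, dz], "delta_rot": [wx, wy, wz], "fingers": fingers}, ...]. A call has 1 to 5 rows; each row shifts and turns the commanded pose from where the row before left it, along the tool's axes as they then stand; what a row does not reach is not made up. A row lasts 1/10 s, in which the tool goes at most 50 mm and 8.59 degrees, less where a joint would pass 70% of its speed; a pose out of reach is approached as far as the arm can. A call with a number of a shift or a turn outside -1 to 1 is refused whole. A call with a gripper value outside its range is refused whole. The fingers move at their own pace and stop on an object; "force" is the grip in N (left out, the last holds). Time passes only in rows, so rows that do not move let the fingers close. It gives the time, the measured TCP pose, the force, the opening and the grip force at its end, in the units of the state.
- readout.get_state(): the state, without advancing time (a new reading comes with each control period).
- imaging.get_image(name): name is "scene" or "top" or "wrist"; returns (picture, depth): 480x640x3 uint8, red, green, blue; 480x640 float32, m along the optical axis (not along the pixel's ray), 0 where there is no reading.
- imaging.calibration(name): a dict with "intrinsics" (3x3 intrinsics, pixels), "R" (3x3) and "t" (3): a world point X has camera coordinates R X + t; the wrist camera has in their place "hand_eye" (4x4, takes a point from camera to tool coordinates, whose origin is the TCP and whose axes are the flange's). Camera axes: x right, y down, z forward; pixel columns grow to the right and rows downward; lengths in m; the calibration is good to about 2 mm. The wrist camera is an equidistant fisheye: a pixel r from the principal point sees the ray r / f radians off the axis. A picture is of the moment at which its call begins: read the wrist's pose just before it. calibration takes no time and is no camera call.
- manip.sign_off(): hands the job in; it is judged then, once.
The state is a dict: "clock": time; "qpos": joint angles; "qd": joint speeds; "effort": joint torques, N m; "position": TCP position; "ee_rot": TCP orientation; "contact_force": force on the tool from outside, world axes, zero at the start; "moment": the same for the moment, N m; "width": finger opening in m; "gripper_force": force on a finger pad.
Only numpy, scipy, OpenCV 4.12 (cv2) and the standard library are available. Lean on these libraries where they do the work, as an engineer would, in place of code of your own. Each camera call takes 0.05 s, during which the arm holds its last target. There are 200 camera calls.

## Working session

There is one attempt and no reset: what is moved stays moved. The work goes in short steps, Python scripts to look and compute and a tool call to move; the robot and the scene stay as the last step left them, time stands still between calls to the robot, and variables do not carry over. Pictures are saved under pics/ and viewed, at most 10 in all, crops included, and the job is handed in when it is done.

Besides the shell and the picture viewer there is one more tool, called after "Emit:" by a JSON object that holds its "api" and its "payload". servo_tool: Moves the arm, as the interface text tells. Its arguments: {"type":"object","properties":{"moves":{"type":"array"},"force":{"type":"number"}},"required":["moves"]}

```bash
mkdir -p pics; cat > h.py <<'E'
import numpy as np, cv2
from rig import readout, imaging, manip
def grab(n):
    im,d=imaging.get_image(n); np.savez('pics/'+n+'.npz',im=im,d=d); return im,d
def pt(n,u,v,d):
    c=imaging.calibration(n);K=np.array(c['intrinsics']);R=np.array(c['R']);t=np.array(c['t'])
    return R.T@(np.linalg.inv(K)@np.array([u,v,1])*d-t)
def cloud(n,d):
    c=imaging.calibration(n);K=np.array(c['intrinsics']);R=np.array(c['R']);t=np.array(c['t'])
    v,u=np.mgrid[0:480,0:640]; P=np.stack([(u-K[0,2])/K[0,0]*d,(v-K[1,2])/K[1,1]*d,d],-1)
    return (P-t)@R
E
python3 - <<'E'
from h import *
for n in('scene','top'):
    im,d=grab(n); cv2.imwrite(f'pics/{n}0.png',im[:,:,::-1])
    c=imaging.calibration(n); print(n,np.round(c['intrinsics'],1).tolist(),np.round(-np.array(c['R']).T@c['t'],3),np.round(c['R'],2).tolist(), (d>0).mean())
print(readout.get_state())
E
```

```text
scene [[472.6, 0.0, 315.8], [0.0, 472.6, 237.3], [0.0, 0.0, 1.0]] [-0.272 -0.676  0.593] [[0.55, -0.83, -0.01], [-0.42, -0.27, -0.87], [0.72, 0.49, -0.49]] 0.9865755208333333
top [[577.6, 0.0, 323.3], [0.0, 577.6, 244.5], [0.0, 0.0, 1.0]] [ 0.281 -0.224  1.351] [[-0.03, -1.0, -0.01], [-0.99, 0.03, -0.1], [0.1, 0.01, -0.99]] 0.9959309895833334
{'clock': 0.1, 'qpos': array([ 9.95988209e-01,  2.76534529e-01,  1.50597947e+00,  3.96668111e-05,
        1.36071366e+00, -1.20986728e-01]), 'qd': array([ 7.67055512e-04, -2.21370125e-03, -2.26956245e-03, -6.69279167e-04,
        5.53325052e-05,  6.64680021e-04]), 'effort': array([ 2.39587698e-04, -4.17698765e+01, -2.46404672e+01, -5.67484476e-04,
        5.76539256e-03, -2.38444477e-05]), 'position': array([0.25188235, 0.51651441, 0.30313532]), 'ee_rot': array([-2.96936899e-04,  2.24972458e-01,  9.74364780e-01, -7.61916132e-04]), 'contact_force': array([-0.57555269, -1.16085796,  0.19440075]), 'moment': array([-0.00806802,  0.00475196, -0.0133132 ]), 'gripper_force': 0.0, 'width': 0.0851341209613993}
```

View pics/scene0.png

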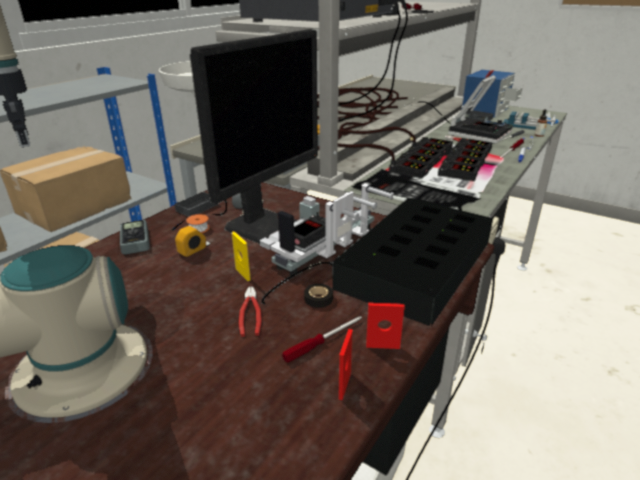

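View pics/top0.png

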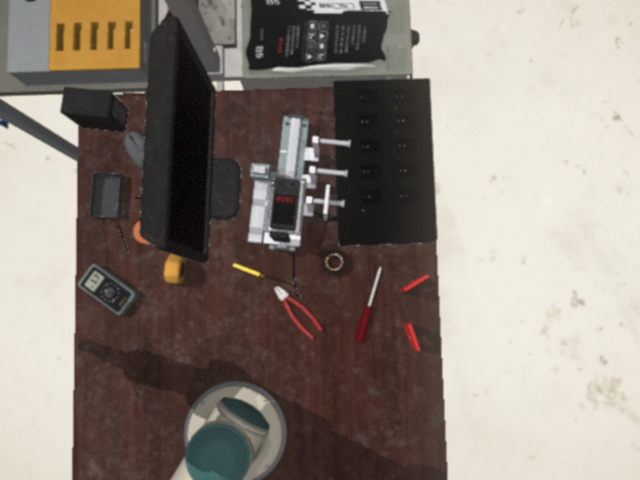

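The top view shows the slide running from (275,240) to (295,120), with its pegs at (343,205), (345,173) and (350,143), the handle near (285,237) and the tape roll at (333,262). Possible tags:
- Aluminium plate on the near peg: scene (342,222), top (327,201).
- Yellow plate: scene (241,256).
- Red plates: scene (385,326) and (346,365).

The description fits the aluminium one. I'll check it in a close crop.

```bash
python3 - <<'E'
from h import *
a=np.load('pics/scene.npz'); b=np.load('pics/top.npz')
A=cv2.resize(a['im'][180:280,250:400],None,fx=5,fy=5,interpolation=cv2.INTER_CUBIC)[:300*2,:]
B=cv2.resize(b['im'][105:255,240:360],None,fx=4,fy=4,interpolation=cv2.INTER_CUBIC)
cv2.imwrite('pics/cs.png',A[:,:,::-1]); cv2.imwrite('pics/ct.png',B[:,:,::-1])
C=cloud('top',b['d'])
for u,v in[(343,205),(327,201),(327,190),(285,237),(283,207),(345,173),(350,143),(333,262),(360,180),(312,172),(180,140),(205,250)]: print((u,v),C[v,u].round(3))
# top: handle/tag/peg height bands inside the rack region
for lo,hi in((.138,.149),(.14,.165),(.165,.2)):
    m=(C[...,2]>lo)&(C[...,2]<hi); m[:100]=0;m[270:]=0;m[:,:245]=0;m[:,:]&=np.arange(640)[None]<362
    n,l,s,c=cv2.connectedComponentsWithStats(m.astype(np.uint8))
    for i in range(1,n):
        if s[i,4]>8: P=C[l==i]; print(lo,s[i],P.mean(0).round(4),P.min(0).round(3),P.max(0).round(3))
E
```

```text
(343, 205) [ 0.489 -0.258  0.156]
(327, 201) [ 0.493 -0.225  0.186]
(327, 190) [ 0.517 -0.226  0.183]
(285, 237) [ 0.427 -0.135  0.146]
(283, 207) [ 0.501 -0.127  0.084]
(345, 173) [ 0.558 -0.265  0.155]
(350, 143) [ 0.644 -0.281  0.076]
(333, 262) [ 0.382 -0.235  0.   ]
(360, 180) [ 0.558 -0.301  0.077]
(312, 172) [ 0.561 -0.195  0.159]
(180, 140) [0.568 0.022 0.396]
(205, 250) [0.401 0.028 0.176]
0.138 [313 144   6   2   9] [ 0.6248 -0.2043  0.1431] [ 0.623 -0.21   0.139] [ 0.626 -0.199  0.149]
0.138 [269 231  20   8 118] [ 0.4328 -0.1205  0.1441] [ 0.425 -0.141  0.138] [ 0.44  -0.1    0.149]
0.14 [313 136  38  11 206] [ 0.6268 -0.2342  0.1546] [ 0.616 -0.278  0.141] [ 0.64  -0.199  0.165]
0.14 [309 166  39  11 201] [ 0.5624 -0.2265  0.1551] [ 0.551 -0.269  0.142] [ 0.575 -0.189  0.162]
0.14 [306 196  19   9 105] [ 0.5008 -0.1983  0.1555] [ 0.494 -0.219  0.147] [ 0.51  -0.181  0.164]
0.14 [328 199  17   8  83] [ 0.4952 -0.2437  0.1544] [ 0.487 -0.261  0.145] [ 0.502 -0.227  0.161]
0.14 [269 231  19   8 117] [ 0.4329 -0.121   0.1446] [ 0.425 -0.139  0.14 ] [ 0.44  -0.101  0.15 ]
0.165 [324 185   6  30  94] [ 0.4965 -0.2239  0.1849] [ 0.469 -0.23   0.17 ] [ 0.527 -0.218  0.191]
```

View pics/cs.png

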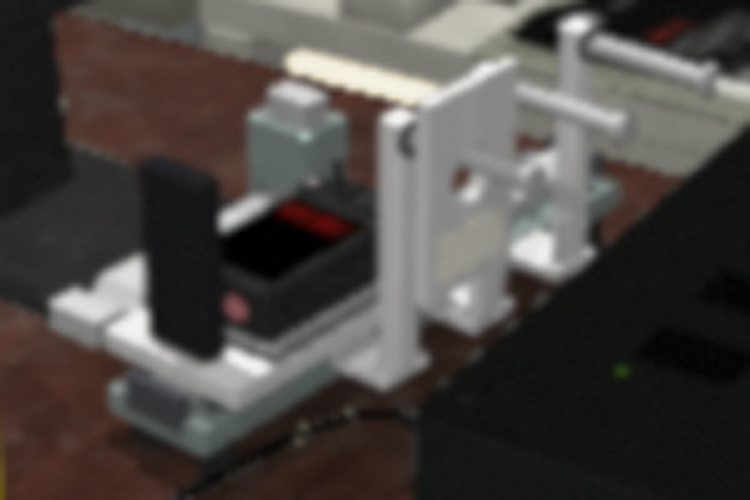

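View pics/ct.png

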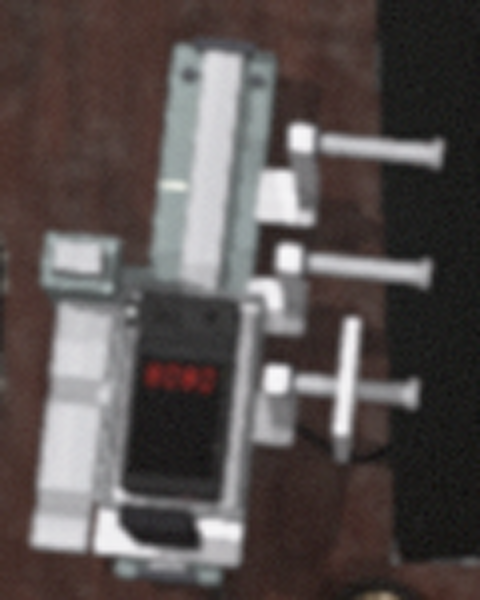

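The close crops confirm it. The aluminium tag with the paper label hangs on the near peg (scene crop (465,190), top crop (347,385)). The handle is at scene crop (182,255), and the module is seated in the nest. Next I'll refine the axes using both views and check clearances.

```bash
cat >> h.py <<'E'
from scipy.spatial.transform import Rotation as Rn
def plan(wps,n=None):
    """wps: (x,y,z,yaw_of_tool_y,rows); prints rows in tool units from the present pose, tool down"""
    s=readout.get_state(); q=s['ee_rot']; R=Rn.from_quat([q[1],q[2],q[3],q[0]]).as_matrix(); p=s['position'].copy()
    for x,y,z,yaw,k in wps:
        c,sn=np.cos(yaw),np.sin(yaw); T=np.array([[sn,c,0],[-c,sn,0],[0,0,-1.]])
        rv=Rn.from_matrix(R.T@T).as_rotvec(); dpw=(np.array([x,y,z])-p)/k
        for i in range(k):
            print((R.T@dpw/.2).round(4).tolist(),(rv/k/.1).round(3).tolist())
            R=R@Rn.from_rotvec(rv/k).as_matrix()
        p=np.array([x,y,z]); R=T; print('--')
E
python3 - <<'E'
from h import *
a=np.load('pics/scene.npz'); b=np.load('pics/top.npz')
C=cloud('top',b['d']);S=cloud('scene',a['d'])
def box(P,lo,hi): 
    m=np.all((P>lo)&(P<hi),-1); return P[m]
for nm,P in(('top',C),('scene',S)):
    print(nm)
    for k,(x,y) in {'near':(.495,-.21),'mid':(.5624,-.2265),'far':(.627,-.234)}.items():
        Q=box(P,[x-.03,y-.06,.147],[x+.03,y+.06,.163])
        if len(Q)<20: continue
        c=Q.mean(0); Q2=Q[:,:2]-Q[:,:2].mean(0); v=np.linalg.svd(Q2,full_matrices=False)[2][0]
        print(k,len(Q),c.round(4),np.percentile(Q[:,2],[50,95]).round(4),'dir',(v*np.sign(v[1])).round(3),Q[:,1].min().round(4),Q[:,1].max().round(4))
    Q=box(P,[.455,-.245,.168],[.54,-.205,.2]);v=np.linalg.svd(Q[:,:2]-Q[:,:2].mean(0),full_matrices=False)[2][0]
    print('tag',len(Q),((Q.min(0)+Q.max(0))/2).round(4),Q.mean(0).round(4),v.round(3),'top z',np.percentile(Q[:,2],[50,90,99]).round(4))
    Q=box(P,[.40,-.16,.12],[.46,-.08,.16]);print('handle',len(Q),Q.mean(0).round(4),Q.min(0).round(3),Q.max(0).round(3))
    Q=box(P,[.3,-.1,.1],[.9,.2,.9]);Q=Q[(Q[:,1]>-.06)];print('monitor',Q.min(0).round(3),Q.max(0).round(3))
    Q=Q[Q[:,0]<.46];print('monitor near',Q.min(0).round(3),Q.max(0).round(3))
    Q=box(P,[.3,-.6,.02],[.9,-.29,.3]);print('blackbox',Q.min(0).round(3),Q.max(0).round(3))
plan([(.23,.36,.3,.75,4),(.24,.12,.3,.3,5),(.28,-.1,.3,-.118,5),(.433,-.1205,.26,-.118,4)])
E
```

```text
top
near 192 [ 0.4978 -0.2187  0.1551] [0.1548 0.1601] dir [0.125 0.992] -0.2609 -0.1807
mid 197 [ 0.5625 -0.2272  0.1553] [0.1552 0.1598] dir [0.126 0.992] -0.2692 -0.1891
far 196 [ 0.6268 -0.2353  0.1551] [0.1551 0.1596] dir [0.124 0.992] -0.2779 -0.1991
tag 94 [ 0.4975 -0.2242  0.1805] [ 0.4965 -0.2239  0.1849] [-0.991  0.136] top z [0.1855 0.1887 0.1908]
handle 144 [ 0.432  -0.1211  0.1422] [ 0.424 -0.141  0.121] [ 0.44 -0.1   0.15]
monitor [ 0.364 -0.06   0.1  ] [0.9   0.2   0.476]
monitor near [ 0.364 -0.052  0.101] [0.46  0.076 0.474]
blackbox [ 0.308 -0.469  0.02 ] [ 0.9   -0.29   0.101]
scene
near 236 [ 0.4961 -0.2251  0.1544] [0.1543 0.1617] dir [0.082 0.997] -0.2621 -0.1819
mid 110 [ 0.5616 -0.2432  0.1523] [0.1527 0.1561] dir [0.117 0.993] -0.2706 -0.1893
far 157 [ 0.6272 -0.2383  0.1528] [0.153  0.1582] dir [0.115 0.993] -0.2788 -0.1997
tag 186 [ 0.4996 -0.2244  0.1775] [ 0.4977 -0.2257  0.1784] [-0.989  0.147] top z [0.1795 0.1855 0.1865]
handle 209 [ 0.4315 -0.1247  0.1351] [ 0.424 -0.143  0.121] [ 0.444 -0.101  0.146]
monitor [0.377 0.003 0.1  ] [0.9   0.2   0.528]
monitor near [0.377 0.018 0.15 ] [0.46 0.07 0.47]
blackbox [ 0.309 -0.469  0.02 ] [ 0.9   -0.29   0.097]Traceback (most recent call last):
  File "<stdin>", line 19, in <module>
  File "h.py", line 18, in plan
    rv=Rn.from_matrix(R.T@T).as_rotvec(); dpw=(np.array([x,y,z])-p)/k
       ~~~~~~~~~~~~~~^^^^^^^
  File "scipy/spatial/transform/_rotation.pyx", line 1143, in scipy.spatial.transform._rotation.Rotation.from_matrix
ValueError: Non-positive determinant (left-handed or null coordinate frame) in rotation matrix 0: [[-9.33420009e-01 -3.58785494e-01 -2.35829422e-04]
 [-3.58785390e-01  9.33418676e-01  1.61837374e-03]
 [ 3.60521433e-04 -1.59523458e-03  9.99998663e-01]].
```

```bash
sed -i 's/T=np.array(\[\[sn,c,0\],\[-c,sn,0\]/T=np.array([[-sn,c,0],[c,sn,0]/' h.py; python3 - <<'E'
from h import *
plan([(.225,.36,.3,.75,5),(.245,.14,.3,.3,5),(.25,-.14,.3,-.125,7),(.433,-.1225,.25,-.125,5)])
E
```

```text
[-0.0445, -0.1525, 0.0034] [-0.003, 0.0, 0.734]
[-0.0555, -0.1488, 0.0033] [-0.003, 0.0, 0.734]
[-0.0663, -0.1443, 0.0033] [-0.003, 0.0, 0.734]
[-0.0767, -0.1391, 0.0032] [-0.003, 0.0, 0.734]
[-0.0867, -0.1331, 0.0032] [-0.003, 0.0, 0.734]
--
[-0.1746, -0.1353, 0.0] [0.0, 0.0, 0.9]
[-0.1861, -0.1191, 0.0] [0.0, 0.0, 0.9]
[-0.196, -0.1019, 0.0] [0.0, 0.0, 0.9]
[-0.2044, -0.0839, 0.0] [0.0, 0.0, 0.9]
[-0.2111, -0.0651, 0.0] [0.0, 0.0, 0.9]
--
[-0.1921, -0.0557, 0.0] [0.0, 0.0, 0.607]
[-0.1951, -0.0439, 0.0] [0.0, 0.0, 0.607]
[-0.1975, -0.032, 0.0] [0.0, 0.0, 0.607]
[-0.199, -0.02, 0.0] [0.0, 0.0, 0.607]
[-0.1999, -0.0079, 0.0] [0.0, 0.0, 0.607]
[-0.2, 0.0043, 0.0] [0.0, 0.0, 0.607]
[-0.1994, 0.0164, 0.0] [0.0, 0.0, 0.607]
--
[0.0402, 0.1794, 0.05] [0.0, 0.0, 0.0]
[0.0402, 0.1794, 0.05] [0.0, 0.0, 0.0]
[0.0402, 0.1794, 0.05] [0.0, 0.0, 0.0]
[0.0402, 0.1794, 0.05] [0.0, 0.0, 0.0]
[0.0402, 0.1794, 0.05] [0.0, 0.0, 0.0]
--
```

Emit:
{"api": "servo_tool", "payload": {"moves": [{"dp": [-0.045, -0.153, 0], "delta_rot": [0, 0, 0.73], "fingers": 0.6}, {"dp": [-0.055, -0.149, 0], "delta_rot": [0, 0, 0.73], "fingers": 0.6}, {"dp": [-0.066, -0.144, 0], "delta_rot": [0, 0, 0.73], "fingers": 0.6}, {"dp": [-0.077, -0.139, 0], "delta_rot": [0, 0, 0.73], "fingers": 0.6}, {"dp": [-0.087, -0.133, 0], "delta_rot": [0, 0, 0.73], "fingers": 0.6}]}}

```text
clock: 0.6
position: [0.2248, 0.3588, 0.3035]
ee_rot: [-0.0, 0.399, 0.917, -0.0]
contact_force: [-0.3, -0.1, 0.4]
width: 0.0509
gripper_force: 0.0
```

Emit:
{"api": "servo_tool", "payload": {"moves": [{"dp": [-0.175, -0.135, 0], "delta_rot": [0, 0, 0.9], "fingers": 0.6}, {"dp": [-0.186, -0.119, 0], "delta_rot": [0, 0, 0.9], "fingers": 0.6}, {"dp": [-0.196, -0.102, 0], "delta_rot": [0, 0, 0.9], "fingers": 0.6}, {"dp": [-0.204, -0.084, 0], "delta_rot": [0, 0, 0.9], "fingers": 0.6}, {"dp": [-0.211, -0.065, 0], "delta_rot": [0, 0, 0.9], "fingers": 0.6}]}}

```text
clock: 1.1
position: [0.2452, 0.1388, 0.3038]
ee_rot: [0.0, 0.594, 0.805, 0.0]
contact_force: [0.8, -0.6, 0.4]
width: 0.051
gripper_force: 0.0
```

Emit:
{"api": "servo_tool", "payload": {"moves": [{"dp": [-0.192, -0.056, 0], "delta_rot": [0, 0, 0.6], "fingers": 0.6}, {"dp": [-0.195, -0.044, 0], "delta_rot": [0, 0, 0.6], "fingers": 0.6}, {"dp": [-0.198, -0.032, 0], "delta_rot": [0, 0, 0.6], "fingers": 0.6}, {"dp": [-0.199, -0.02, 0], "delta_rot": [0, 0, 0.6], "fingers": 0.6}, {"dp": [-0.2, -0.008, 0], "delta_rot": [0, 0, 0.6], "fingers": 0.6}]}}

```text
clock: 1.6
position: [0.2493, -0.0611, 0.3039]
ee_rot: [0.0, 0.707, 0.707, 0.0]
contact_force: [1.2, 0.6, -0.2]
width: 0.0513
gripper_force: 0.0
```

Emit:
{"api": "servo_tool", "payload": {"moves": [{"dp": [-0.2, 0.004, 0], "delta_rot": [0, 0, 0.6], "fingers": 0.6}, {"dp": [-0.2, 0.016, 0], "delta_rot": [0, 0, 0.6], "fingers": 0.6}, {"dp": [0, 0, 0], "delta_rot": [0, 0, 0], "fingers": 0.6}]}}

```text
clock: 1.9
position: [0.252, -0.1446, 0.3041]
ee_rot: [0.001, 0.75, 0.661, -0.001]
contact_force: [-0.4, 0.7, -0.4]
width: 0.0515
gripper_force: 0.0
```

```bash
python3 - <<'E'
from h import *
s=readout.get_state();print(s['clock'],s['position'].round(4),s['qpos'].round(2),s['contact_force'].round(1),s['width'])
plan([(.432,-.1225,.25,-.125,5)])
E
```

```text
1.9 [ 0.252  -0.1446  0.3041] [-0.76 -0.18  1.99 -0.    1.32 -0.63] [-0.4  0.7 -0.4] 0.051533442507698396
[0.0448, 0.1758, 0.0541] [0.001, 0.006, -0.003]
[0.0447, 0.1758, 0.0541] [0.001, 0.006, -0.003]
[0.0446, 0.1758, 0.0541] [0.001, 0.006, -0.003]
[0.0445, 0.1758, 0.0541] [0.001, 0.006, -0.003]
[0.0445, 0.1759, 0.0541] [0.001, 0.006, -0.003]
--
```

Emit:
{"api": "servo_tool", "payload": {"moves": [{"dp": [0.045, 0.176, 0.054], "delta_rot": [0, 0, 0], "fingers": 0.55}, {"dp": [0.045, 0.176, 0.054], "delta_rot": [0, 0, 0], "fingers": 0.55}, {"dp": [0.045, 0.176, 0.054], "delta_rot": [0, 0, 0], "fingers": 0.55}, {"dp": [0.045, 0.176, 0.054], "delta_rot": [0, 0, 0], "fingers": 0.55}, {"dp": [0.045, 0.176, 0.054], "delta_rot": [0, 0, 0], "fingers": 0.55}]}}

```text
clock: 2.4
position: [0.4329, -0.1144, 0.2491]
ee_rot: [-0.001, 0.747, 0.665, -0.0]
contact_force: [0.7, -0.5, 0.5]
width: 0.0471
gripper_force: 0.0
```

```bash
python3 - <<'E'
from h import *
s=readout.get_state();print(s['clock'],s['position'].round(4),s['qpos'].round(2),s['contact_force'].round(1),s['width'])
im,d=grab('wrist'); cv2.imwrite('pics/w1.png',im[:,:,::-1])
c=imaging.calibration('wrist');print(c)
plan([(.432,-.1225,.181,-.125,3)])
E
```

```text
2.4 [ 0.4329 -0.1144  0.2491] [-0.41  0.13  1.85  0.    1.17 -0.3 ] [ 0.7 -0.5  0.5] 0.04714282424725299
{'intrinsics': array([[371.64829954,   0.        , 321.31088112],
       [  0.        , 371.64829954, 245.57833286],
       [  0.        ,   0.        ,   1.        ]]), 'hand_eye': array([[ 9.56922664e-05, -9.45060259e-01, -3.26896158e-01,
         8.37278442e-02],
       [ 9.99999558e-01,  3.96076237e-04, -8.52330870e-04,
        -1.10011908e-03],
       [ 9.34979832e-04, -3.26895932e-01,  9.45059879e-01,
        -7.04447173e-02],
       [ 0.00000000e+00,  0.00000000e+00,  0.00000000e+00,
         1.00000000e+00]])}
[-0.0147, -0.0092, 0.1111] [0.012, -0.008, 0.029]
[-0.0147, -0.009, 0.1111] [0.012, -0.008, 0.029]
[-0.0146, -0.0088, 0.1111] [0.012, -0.008, 0.029]
--
```

View pics/w1.png

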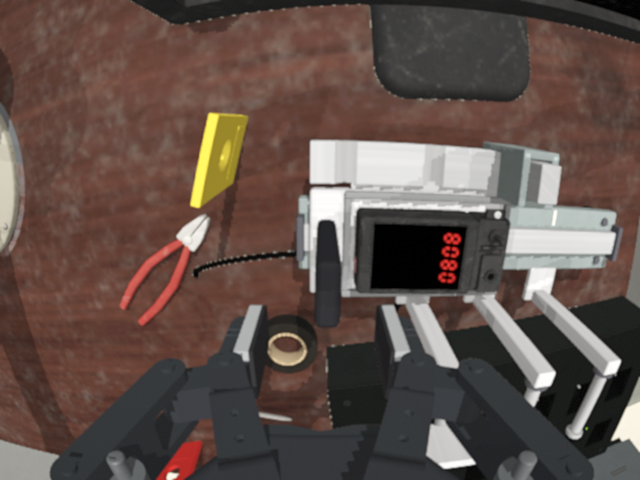

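The wrist view shows the handle (327,275) between the open fingers (245,350) and (395,350), with the module seated at (415,250). I'll descend and pinch the handle.

Emit:
{"api": "servo_tool", "payload": {"moves": [{"dp": [-0.015, -0.009, 0.11], "delta_rot": [0, 0, 0.03], "fingers": 0.55}, {"dp": [-0.015, -0.009, 0.11], "delta_rot": [0, 0, 0.03], "fingers": 0.55}, {"dp": [-0.015, -0.009, 0.11], "delta_rot": [0, 0, 0.03], "fingers": 0.55}, {"dp": [0, 0, 0], "delta_rot": [0, 0, 0], "fingers": 0.55}]}}

```text
clock: 2.85
position: [0.423, -0.1226, 0.1814]
ee_rot: [-0.004, 0.75, 0.661, -0.001]
contact_force: [0.3, 0.4, 1.4]
width: 0.0469
gripper_force: 0.0
```

Emit:
{"api": "servo_tool", "payload": {"moves": [{"dp": [0, 0, 0], "delta_rot": [0, 0, 0], "fingers": 0.1}, {"dp": [0, 0, 0], "delta_rot": [0, 0, 0], "fingers": 0.1}, {"dp": [0, 0, 0], "delta_rot": [0, 0, 0], "fingers": 0.1}, {"dp": [0, 0, 0], "delta_rot": [0, 0, 0], "fingers": 0.1}, {"dp": [0, 0, 0], "delta_rot": [0, 0, 0], "fingers": 0.1}], "force": 25}}

```text
clock: 3.35
position: [0.4317, -0.1249, 0.1858]
ee_rot: [0.006, 0.751, 0.66, 0.005]
contact_force: [15.2, 1.5, -11.5]
width: 0.0137
gripper_force: 28.8
```

```bash
python3 - <<'E'
from h import *
s=readout.get_state();print(s['clock'],s['position'].round(4),s['contact_force'].round(1),s['width'],s['gripper_force'])
im,d=grab('top'); C=cloud('top',d)
m=np.all((C>[.40,-.16,.138])&(C<[.46,-.08,.15]),-1);print(m.sum(),C[m].mean(0))
p=s['position'];plan([(p[0]+.065*.9922,p[1]-.065*.1247,p[2],-.125,10)])
E
```

```text
3.35 [ 0.4317 -0.1249  0.1858] [ 15.2   1.5 -11.5] 0.013716110475071961 28.784315586090088
0 [nan nan nan]
[0.0001, 0.0325, 0.0005] [0.016, -0.0, -0.004]
[0.0001, 0.0325, 0.0005] [0.016, -0.0, -0.004]
[0.0001, 0.0325, 0.0004] [0.016, -0.0, -0.004]
[0.0001, 0.0325, 0.0004] [0.016, -0.0, -0.004]
[0.0001, 0.0325, 0.0003] [0.016, -0.0, -0.004]
[0.0001, 0.0325, 0.0003] [0.016, -0.0, -0.004]
[0.0, 0.0325, 0.0002] [0.016, -0.0, -0.004]
[0.0, 0.0325, 0.0002] [0.016, -0.0, -0.004]
[0.0, 0.0325, 0.0001] [0.016, -0.0, -0.004]
[0.0, 0.0325, 0.0001] [0.016, -0.0, -0.004]
--<stdin>:4: RuntimeWarning: Mean of empty slice.
  ret = um.true_divide(
```

Emit:
{"api": "servo_tool", "payload": {"moves": [{"dp": [0, 0.03, 0], "delta_rot": [0, 0, 0], "fingers": 0.1}, {"dp": [0, 0.03, 0], "delta_rot": [0, 0, 0], "fingers": 0.1}, {"dp": [0, 0.03, 0], "delta_rot": [0, 0, 0], "fingers": 0.1}, {"dp": [0, 0.03, 0], "delta_rot": [0, 0, 0], "fingers": 0.1}]}}

```text
clock: 3.8
position: [0.4494, -0.1271, 0.1857]
ee_rot: [0.001, 0.751, 0.661, 0.0]
contact_force: [-1.9, 1.0, 5.7]
width: 0.0138
gripper_force: 24.5
```

Emit:
{"api": "servo_tool", "payload": {"moves": [{"dp": [0, 0.03, 0], "delta_rot": [0, 0, 0], "fingers": 0.1}, {"dp": [0, 0.03, 0], "delta_rot": [0, 0, 0], "fingers": 0.1}, {"dp": [0, 0.03, 0], "delta_rot": [0, 0, 0], "fingers": 0.1}, {"dp": [0, 0.03, 0], "delta_rot": [0, 0, 0], "fingers": 0.1}, {"dp": [0, 0.03, 0], "delta_rot": [0, 0, 0], "fingers": 0.1}]}}

```text
clock: 4.3
position: [0.4793, -0.131, 0.1857]
ee_rot: [0.001, 0.751, 0.661, 0.0]
contact_force: [-1.6, 0.8, 5.4]
width: 0.0137
gripper_force: 24.5
```

Emit:
{"api": "servo_tool", "payload": {"moves": [{"dp": [0, 0.02, 0], "delta_rot": [0, 0, 0], "fingers": 0.1}, {"dp": [0, 0.02, 0], "delta_rot": [0, 0, 0], "fingers": 0.1}, {"dp": [0, 0, 0], "delta_rot": [0, 0, 0], "fingers": 0.1}]}}

```text
clock: 4.6
position: [0.4881, -0.1322, 0.1857]
ee_rot: [0.001, 0.751, 0.661, 0.001]
contact_force: [0.6, 0.1, 5.3]
width: 0.0135
gripper_force: 24.8
```

Emit:
{"api": "servo_tool", "payload": {"moves": [{"dp": [0, 0.02, 0], "delta_rot": [0, 0, 0], "fingers": 0.1}, {"dp": [0, 0.018, 0], "delta_rot": [0, 0, 0], "fingers": 0.1}, {"dp": [0, 0, 0], "delta_rot": [0, 0, 0], "fingers": 0.1}]}}

```text
clock: 4.9
position: [0.496, -0.1332, 0.1857]
ee_rot: [0.002, 0.751, 0.661, 0.001]
contact_force: [2.0, 1.2, 6.9]
width: 0.0133
gripper_force: 25.2
```

Emit:
{"api": "servo_tool", "payload": {"moves": [{"dp": [0, 0, 0], "delta_rot": [0, 0, 0], "fingers": 0.45}, {"dp": [0, 0, 0], "delta_rot": [0, 0, 0], "fingers": 0.45}, {"dp": [0, 0, 0], "delta_rot": [0, 0, 0], "fingers": 0.45}, {"dp": [0, 0, 0], "delta_rot": [0, 0, 0], "fingers": 0.45}]}}

```text
clock: 5.3
position: [0.4941, -0.1329, 0.1837]
ee_rot: [-0.0, 0.751, 0.661, -0.0]
contact_force: [0.1, -0.2, 0.5]
width: 0.038
gripper_force: 0.0
```

Emit:
{"api": "servo_tool", "payload": {"moves": [{"dp": [0, 0, -0.15], "delta_rot": [0, 0, 0], "fingers": 0.45}, {"dp": [0, 0, -0.2], "delta_rot": [0, 0, 0], "fingers": 0.45}, {"dp": [0, 0, -0.2], "delta_rot": [0, 0, 0], "fingers": 0.45}]}}

```text
clock: 5.6
position: [0.4939, -0.1329, 0.2945]
ee_rot: [-0.001, 0.751, 0.661, -0.0]
contact_force: [0.6, 0.2, -1.1]
width: 0.0384
gripper_force: 0.0
```

```bash
python3 - <<'E'
from h import *
s=readout.get_state();print(s['clock'],s['position'].round(4),s['qpos'].round(2),s['width'])
im,d=grab('scene'); C=cloud('scene',d)
m=np.all((C>[.46,-.18,.12])&(C<[.53,-.09,.16]),-1);print(m.sum(),C[m].mean(0),C[m].min(0),C[m].max(0))
cv2.imwrite('pics/cs2.png',cv2.resize(im[160:280,240:400],None,fx=5,fy=5,interpolation=cv2.INTER_CUBIC)[:,:,::-1])
im,d=grab('wrist');cv2.imwrite('pics/w2.png',im[:,:,::-1])
E
```

```text
5.6 [ 0.4939 -0.1329  0.2945] [-0.4   0.19  1.65 -0.    1.31 -0.27] 0.038405831651108883
199 [ 0.49483806 -0.13327847  0.13470108] [ 0.48779879 -0.14996643  0.12007296] [ 0.50747775 -0.11017712  0.14650691]
```

View pics/w2.png

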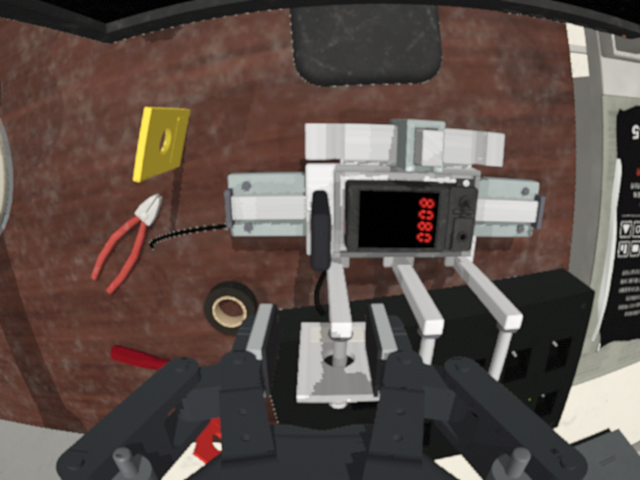

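The wrist view shows the carrier shifted, with the bar notch under the weight block at (418,145). The module is seated at (410,215) and the tag hangs on the near peg at (335,360). The handle moved about 64 mm, so it is in the middle detent. Next is the tag.

```bash
python3 - <<'E'
from h import *
plan([(.498,-.2245,.30,-1.696,17)])
E
```

```text
[-0.0263, 0.0037, -0.0001] [0.007, -0.004, 0.923]
[-0.0259, 0.0061, -0.0001] [0.007, -0.004, 0.923]
[-0.0252, 0.0085, -0.0] [0.007, -0.004, 0.923]
[-0.0243, 0.0107, -0.0] [0.007, -0.004, 0.923]
[-0.0232, 0.0129, -0.0] [0.007, -0.004, 0.923]
[-0.0219, 0.015, -0.0] [0.007, -0.004, 0.923]
[-0.0205, 0.017, -0.0] [0.007, -0.004, 0.923]
[-0.0188, 0.0188, -0.0001] [0.007, -0.004, 0.923]
[-0.017, 0.0204, -0.0001] [0.007, -0.004, 0.923]
[-0.015, 0.0219, -0.0001] [0.007, -0.004, 0.923]
[-0.013, 0.0232, -0.0001] [0.007, -0.004, 0.923]
[-0.0108, 0.0243, -0.0001] [0.007, -0.004, 0.923]
[-0.0085, 0.0252, -0.0001] [0.007, -0.004, 0.923]
[-0.0061, 0.0259, -0.0001] [0.007, -0.004, 0.923]
[-0.0037, 0.0263, -0.0001] [0.007, -0.004, 0.923]
[-0.0013, 0.0266, -0.0001] [0.007, -0.004, 0.923]
[0.0012, 0.0266, -0.0002] [0.007, -0.004, 0.923]
--
```

Emit:
{"api": "servo_tool", "payload": {"moves": [{"dp": [-0.026, 0.004, 0], "delta_rot": [0, 0, 0.923], "fingers": 0.3}, {"dp": [-0.026, 0.006, 0], "delta_rot": [0, 0, 0.923], "fingers": 0.3}, {"dp": [-0.025, 0.008, 0], "delta_rot": [0, 0, 0.923], "fingers": 0.3}, {"dp": [-0.024, 0.011, 0], "delta_rot": [0, 0, 0.923], "fingers": 0.3}, {"dp": [-0.023, 0.013, 0], "delta_rot": [0, 0, 0.923], "fingers": 0.3}]}}

```text
clock: 6.2
position: [0.4944, -0.1595, 0.2929]
ee_rot: [-0.001, 0.883, 0.47, -0.001]
contact_force: [0.1, 0.2, -0.3]
width: 0.0257
gripper_force: 0.0
```

Emit:
{"api": "servo_tool", "payload": {"moves": [{"dp": [-0.022, 0.015, 0], "delta_rot": [0, 0, 0.923], "fingers": 0.3}, {"dp": [-0.02, 0.017, 0], "delta_rot": [0, 0, 0.923], "fingers": 0.3}, {"dp": [-0.019, 0.019, 0], "delta_rot": [0, 0, 0.923], "fingers": 0.3}, {"dp": [-0.017, 0.02, 0], "delta_rot": [0, 0, 0.923], "fingers": 0.3}, {"dp": [-0.015, 0.022, 0], "delta_rot": [0, 0, 0.923], "fingers": 0.3}]}}

```text
clock: 6.7
position: [0.4947, -0.186, 0.2928]
ee_rot: [-0.001, 0.967, 0.256, -0.001]
contact_force: [-0.2, 0.3, -0.0]
width: 0.0255
gripper_force: 0.0
```

Emit:
{"api": "servo_tool", "payload": {"moves": [{"dp": [-0.013, 0.023, 0], "delta_rot": [0, 0, 0.923], "fingers": 0.3}, {"dp": [-0.011, 0.024, 0], "delta_rot": [0, 0, 0.923], "fingers": 0.3}, {"dp": [-0.008, 0.025, 0], "delta_rot": [0, 0, 0.923], "fingers": 0.3}, {"dp": [-0.006, 0.026, 0], "delta_rot": [0, 0, 0.923], "fingers": 0.3}, {"dp": [-0.004, 0.026, 0], "delta_rot": [0, 0, 0.923], "fingers": 0.3}]}}

```text
clock: 7.2
position: [0.495, -0.2124, 0.2927]
ee_rot: [-0.001, 1.0, 0.028, -0.001]
contact_force: [-0.1, 0.0, 0.8]
width: 0.0255
gripper_force: 0.0
```

Emit:
{"api": "servo_tool", "payload": {"moves": [{"dp": [-0.001, 0.027, 0], "delta_rot": [0, 0, 0.923], "fingers": 0.3}, {"dp": [0.001, 0.027, 0], "delta_rot": [0, 0, 0.923], "fingers": 0.3}, {"dp": [0, 0, 0], "delta_rot": [0, 0, 0], "fingers": 0.3}, {"dp": [0, 0, 0], "delta_rot": [0, 0, 0], "fingers": 0.3}]}}

```text
clock: 7.6
position: [0.4953, -0.223, 0.2932]
ee_rot: [-0.0, 0.998, -0.062, -0.001]
contact_force: [-0.2, -0.3, -0.3]
width: 0.0254
gripper_force: 0.0
```

```bash
python3 - <<'E'
from h import *
s=readout.get_state();p=s['position'];print(s['clock'],p.round(4),s['qpos'].round(2),s['width'],s['ee_rot'])
q=s['ee_rot'];R=Rn.from_quat([q[1],q[2],q[3],q[0]]).as_matrix()
im,d=grab('wrist');cv2.imwrite('pics/w3.png',im[:,:,::-1])
c=imaging.calibration('wrist');K=c['intrinsics'];H=c['hand_eye']
v,u=np.mgrid[0:480,0:640];x=(u-K[0,2])/K[0,0];y=(v-K[1,2])/K[0,0];r=np.hypot(x,y)+1e-9
P=np.stack([np.tan(r)*x/r*d,np.tan(r)*y/r*d,d],-1)@H[:3,:3].T+H[:3,3]
W=P@R.T+p
for nm,lo,hi in(('tag',[.46,-.24,.168],[.54,-.208,.195]),('midpeg',[.54,-.275,.147],[.585,-.19,.164]),('nearpeg',[.47,-.275,.147],[.52,-.17,.164])):
    Q=W[np.all((W>lo)&(W<hi),-1)]
    if len(Q)>5: print(nm,len(Q),Q.mean(0).round(4),Q.min(0).round(4),Q.max(0).round(4),np.linalg.svd(Q[:,:2]-Q[:,:2].mean(0),full_matrices=False)[2][0].round(3))
plan([(.498,-.2245,.232,-1.696,3)])
E
```

```text
7.6 [ 0.4953 -0.223   0.2932] [-0.55  0.24  1.59  0.    1.32  1.14] 0.025414948318806904 [-4.51798132e-04  9.98090192e-01 -6.17690924e-02 -5.85635165e-04]
tag 1295 [ 0.5036 -0.2241  0.1853] [ 0.4697 -0.2302  0.1682] [ 0.5297 -0.217   0.1876] [-0.991  0.131]
midpeg 2774 [ 0.5647 -0.2273  0.1552] [ 0.5516 -0.2693  0.1472] [ 0.5763 -0.19    0.1613] [0.13  0.992]
nearpeg 2263 [ 0.5017 -0.2173  0.1552] [ 0.4881 -0.2607  0.147 ] [ 0.5125 -0.1805  0.1608] [0.133 0.991]
[0.0049, 0.0022, 0.1022] [-0.003, 0.003, 0.005]
[0.0048, 0.0022, 0.1022] [-0.003, 0.003, 0.005]
[0.0048, 0.0022, 0.1022] [-0.003, 0.003, 0.005]
--
```

View pics/w3.png

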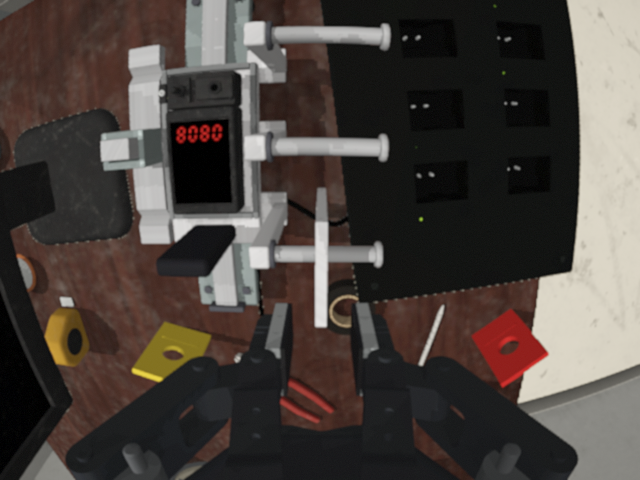

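The wrist view shows the tag edge-on at (321,260), square to the near peg and lined up between the fingers at (280,345) and (365,345). I'll descend and grasp it.

Emit:
{"api": "servo_tool", "payload": {"moves": [{"dp": [0.006, 0.002, 0.102], "delta_rot": [0, 0, 0], "fingers": 0.3}, {"dp": [0.006, 0.002, 0.102], "delta_rot": [0, 0, 0], "fingers": 0.3}, {"dp": [0.006, 0.002, 0.1], "delta_rot": [0, 0, 0], "fingers": 0.3}, {"dp": [0, 0, 0], "delta_rot": [0, 0, 0], "fingers": 0.3}]}}

```text
clock: 8.05
position: [0.4975, -0.2237, 0.2304]
ee_rot: [-0.002, 0.998, -0.062, -0.003]
contact_force: [-0.1, -0.5, -0.0]
width: 0.0257
gripper_force: 0.0
```

Emit:
{"api": "servo_tool", "payload": {"moves": [{"dp": [0, 0, 0], "delta_rot": [0, 0, 0], "fingers": 0.0}, {"dp": [0, 0, 0], "delta_rot": [0, 0, 0], "fingers": 0.0}, {"dp": [0, 0, 0], "delta_rot": [0, 0, 0], "fingers": 0.0}, {"dp": [0, 0, 0], "delta_rot": [0, 0, 0], "fingers": 0.0}, {"dp": [0, 0, 0], "delta_rot": [0, 0, 0], "fingers": 0.0}], "force": 40}}

```text
clock: 8.55
position: [0.4992, -0.225, 0.2337]
ee_rot: [0.0, 0.998, -0.063, 0.001]
contact_force: [0.4, 0.2, 0.8]
width: 0.0048
gripper_force: 42.3
```

Emit:
{"api": "servo_tool", "payload": {"moves": [{"dp": [0, 0, -0.018], "delta_rot": [0, 0, 0], "fingers": 0.0}, {"dp": [0, 0, -0.018], "delta_rot": [0, 0, 0], "fingers": 0.0}, {"dp": [0, 0, 0], "delta_rot": [0, 0, 0], "fingers": 0.0}, {"dp": [0, 0, 0], "delta_rot": [0, 0, 0], "fingers": 0.0}]}}

```text
clock: 8.95
position: [0.499, -0.2248, 0.2404]
ee_rot: [0.0, 0.998, -0.063, 0.0]
contact_force: [-0.0, -0.3, -1.8]
width: 0.0053
gripper_force: 42.2
```

```bash
python3 - <<'E'
from h import *
s=readout.get_state();print(s['clock'],s['position'].round(4),s['contact_force'].round(1))
im,d=grab('scene')
cv2.imwrite('pics/cs3.png',cv2.resize(im[175:275,290:400],None,fx=6,fy=6,interpolation=cv2.INTER_CUBIC)[:,:,::-1])
E
```

```text
8.95 [ 0.499  -0.2248  0.2404] [-0.  -0.3 -1.8]
```

View pics/cs3.png

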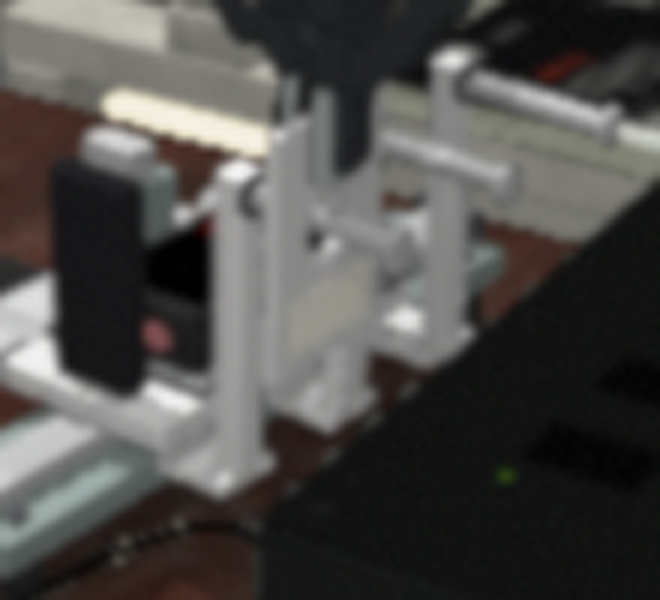

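The tag is gripped and lifted (crop (320,240)), and the peg passes free through its eye at (320,215). I'll slide it off along the peg.

Emit:
{"api": "servo_tool", "payload": {"moves": [{"dp": [0, 0.03, -0.004], "delta_rot": [0, 0, 0], "fingers": 0.0}, {"dp": [0, 0.05, 0], "delta_rot": [0, 0, 0], "fingers": 0.0}, {"dp": [0, 0.03, 0], "delta_rot": [0, 0, 0], "fingers": 0.0}, {"dp": [0, 0, 0], "delta_rot": [0, 0, 0], "fingers": 0.0}]}}

```text
clock: 9.4
position: [0.4962, -0.248, 0.241]
ee_rot: [0.0, 0.998, -0.063, 0.0]
contact_force: [0.3, 0.1, -0.8]
width: 0.0052
gripper_force: 42.2
```

Emit:
{"api": "servo_tool", "payload": {"moves": [{"dp": [0, 0.03, 0], "delta_rot": [0, 0, 0], "fingers": 0.0}, {"dp": [0, 0.04, 0], "delta_rot": [0, 0, 0], "fingers": 0.0}, {"dp": [0, 0.04, 0], "delta_rot": [0, 0, 0], "fingers": 0.0}, {"dp": [0, 0.04, 0], "delta_rot": [0, 0, 0], "fingers": 0.0}, {"dp": [0, 0, 0], "delta_rot": [0, 0, 0], "fingers": 0.0}]}}

```text
clock: 9.9
position: [0.4925, -0.2778, 0.2411]
ee_rot: [0.0, 0.998, -0.063, 0.0]
contact_force: [0.2, 0.2, -0.6]
width: 0.0051
gripper_force: 42.2
```

Emit:
{"api": "servo_tool", "payload": {"moves": [{"dp": [0.05, 0, 0], "delta_rot": [0, 0, 0], "fingers": 0.0}, {"dp": [0.1, 0, 0], "delta_rot": [0, 0, 0], "fingers": 0.0}, {"dp": [0.1, 0, 0], "delta_rot": [0, 0, 0], "fingers": 0.0}, {"dp": [0.075, 0, 0], "delta_rot": [0, 0, 0], "fingers": 0.0}]}}

```text
clock: 10.3
position: [0.5589, -0.2844, 0.2411]
ee_rot: [-0.0, 0.998, -0.062, 0.001]
contact_force: [0.8, -0.2, -1.8]
width: 0.0051
gripper_force: 42.2
```

Emit:
{"api": "servo_tool", "payload": {"moves": [{"dp": [0, 0, 0], "delta_rot": [0, 0, 0], "fingers": 0.0}, {"dp": [0, 0, 0], "delta_rot": [0, 0, 0], "fingers": 0.0}]}}

```text
clock: 10.5
position: [0.557, -0.2841, 0.2406]
ee_rot: [-0.0, 0.998, -0.062, -0.001]
contact_force: [-0.4, 0.5, -0.9]
width: 0.0051
gripper_force: 42.2
```

```bash
python3 - <<'E'
from h import *
s=readout.get_state();print(s['clock'],s['position'].round(4),s['contact_force'].round(1))
plan([(.5635,-.233,s['position'][2],-1.6965,6)])
im,d=grab('scene')
cv2.imwrite('pics/cs4.png',cv2.resize(im[175:275,300:410],None,fx=6,fy=6,interpolation=cv2.INTER_CUBIC)[:,:,::-1])
E
```

```text
10.5 [ 0.557  -0.2841  0.2406] [-0.4  0.5 -0.9]
[0.0001, -0.0429, 0.0] [-0.001, 0.002, 0.002]
[0.0001, -0.0429, 0.0] [-0.001, 0.002, 0.002]
[0.0001, -0.0429, 0.0] [-0.001, 0.002, 0.002]
[0.0, -0.0429, 0.0] [-0.001, 0.002, 0.002]
[0.0, -0.0429, 0.0] [-0.001, 0.002, 0.002]
[0.0, -0.0429, 0.0] [-0.001, 0.002, 0.002]
--
```

View pics/cs4.png

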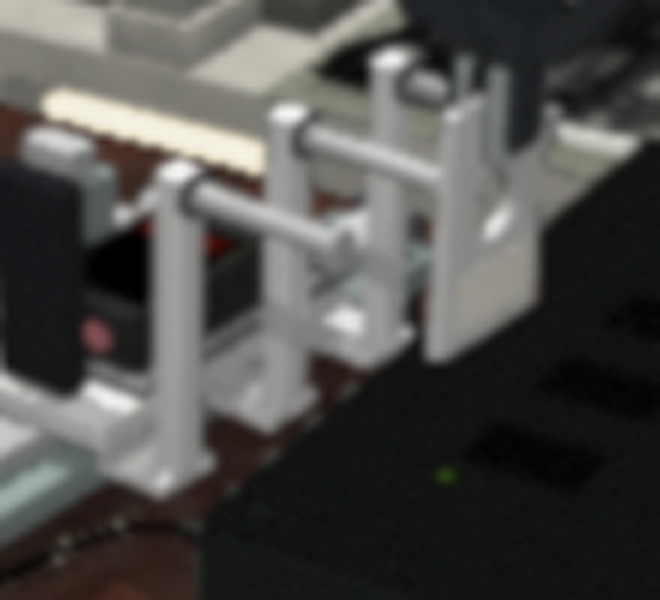

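The tag (crop (490,230)) is clear of both pegs, and its eye is in line with the middle peg, which ends behind it at (440,175). I'll slide it on slowly and watch the force.

Emit:
{"api": "servo_tool", "payload": {"moves": [{"dp": [0, -0.025, 0], "delta_rot": [0, 0, 0], "fingers": 0.0}, {"dp": [0, -0.025, 0], "delta_rot": [0, 0, 0], "fingers": 0.0}, {"dp": [0, -0.025, 0], "delta_rot": [0, 0, 0], "fingers": 0.0}, {"dp": [0, -0.025, 0], "delta_rot": [0, 0, 0], "fingers": 0.0}]}}

```text
clock: 10.95
position: [0.5593, -0.2641, 0.2413]
ee_rot: [-0.0, 0.998, -0.063, 0.0]
contact_force: [0.6, -0.9, -0.6]
width: 0.0053
gripper_force: 42.2
```

Emit:
{"api": "servo_tool", "payload": {"moves": [{"dp": [0, -0.03, 0], "delta_rot": [0, 0, 0], "fingers": 0.0}, {"dp": [0, -0.04, 0], "delta_rot": [0, 0, 0], "fingers": 0.0}, {"dp": [0, -0.04, 0], "delta_rot": [0, 0, 0], "fingers": 0.0}, {"dp": [0, -0.04, 0], "delta_rot": [0, 0, 0], "fingers": 0.0}, {"dp": [0, 0, 0], "delta_rot": [0, 0, 0], "fingers": 0.0}]}}

```text
clock: 11.45
position: [0.5633, -0.2336, 0.2411]
ee_rot: [-0.0, 0.998, -0.062, -0.0]
contact_force: [0.3, 0.2, -0.1]
width: 0.0056
gripper_force: 42.1
```

Now I'll lower it, checking that the peg takes the weight.

Emit:
{"api": "servo_tool", "payload": {"moves": [{"dp": [0, 0, 0.012], "delta_rot": [0, 0, 0], "fingers": 0.0}, {"dp": [0, 0, 0.012], "delta_rot": [0, 0, 0], "fingers": 0.0}, {"dp": [0, 0, 0.012], "delta_rot": [0, 0, 0], "fingers": 0.0}, {"dp": [0, 0, 0], "delta_rot": [0, 0, 0], "fingers": 0.0}, {"dp": [0, 0, 0], "delta_rot": [0, 0, 0], "fingers": 0.0}]}}

```text
clock: 11.95
position: [0.5632, -0.2352, 0.2338]
ee_rot: [0.0, 0.998, -0.063, -0.0]
contact_force: [0.1, 0.7, -0.8]
width: 0.0051
gripper_force: 42.4
```

```bash
python3 - <<'E'
from h import *
s=readout.get_state();print(s['clock'],s['position'].round(4),s['contact_force'].round(1))
im,d=grab('scene')
cv2.imwrite('pics/cs5.png',cv2.resize(im[175:275,300:410],None,fx=6,fy=6,interpolation=cv2.INTER_CUBIC)[:,:,::-1])
E
```

```text
11.95 [ 0.5632 -0.2352  0.2338] [ 0.1  0.7 -0.8]
```

View pics/cs5.png

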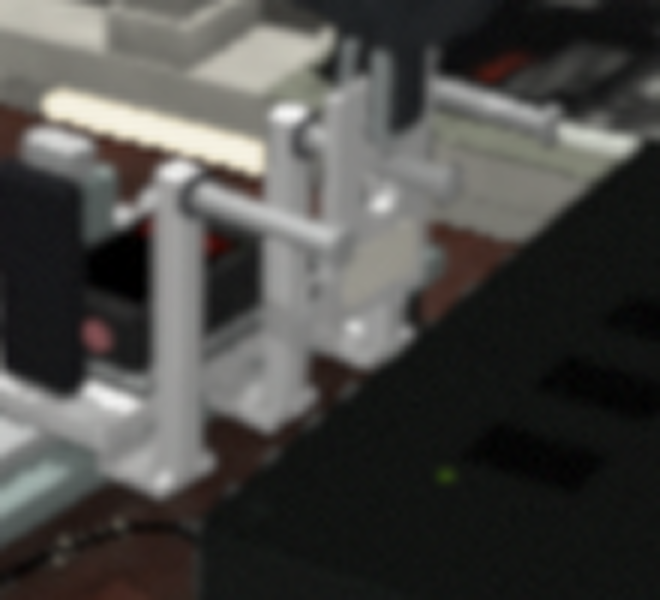

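The tag now hangs with the middle peg through its eye (crop (380,180)) and is back at its hanging height. I'll release it and retreat straight up.

Emit:
{"api": "servo_tool", "payload": {"moves": [{"dp": [0, 0, 0.002], "delta_rot": [0, 0, 0], "fingers": 0.1}, {"dp": [0, 0, 0], "delta_rot": [0, 0, 0], "fingers": 0.2}, {"dp": [0, 0, 0], "delta_rot": [0, 0, 0], "fingers": 0.28}, {"dp": [0, 0, 0], "delta_rot": [0, 0, 0], "fingers": 0.28}, {"dp": [0, 0, 0], "delta_rot": [0, 0, 0], "fingers": 0.28}]}}

```text
clock: 12.5
position: [0.5632, -0.2349, 0.2335]
ee_rot: [-0.0, 0.998, -0.063, 0.0]
contact_force: [-0.2, 0.7, -0.1]
width: 0.0242
gripper_force: 0.0
```

Emit:
{"api": "servo_tool", "payload": {"moves": [{"dp": [0, 0, -0.05], "delta_rot": [0, 0, 0], "fingers": 0.28}, {"dp": [0, 0, -0.1], "delta_rot": [0, 0, 0], "fingers": 0.28}, {"dp": [0, 0, -0.2], "delta_rot": [0, 0, 0], "fingers": 0.28}, {"dp": [0, 0, -0.2], "delta_rot": [0, 0, 0], "fingers": 0.28}, {"dp": [0, 0, 0], "delta_rot": [0, 0, 0], "fingers": 0.28}]}}

```text
clock: 13.0
position: [0.5653, -0.236, 0.351]
ee_rot: [0.003, 0.998, -0.063, 0.006]
contact_force: [-0.1, -0.7, 0.5]
width: 0.0239
gripper_force: 0.0
```

```bash
python3 - <<'E'
from h import *
s=readout.get_state();print(s['clock'],s['position'].round(4),s['contact_force'].round(1))
for n in('scene','top'):
    im,d=grab(n);W=cloud(n,d)
    for nm,lo,hi in(('tag',[.53,-.26,.168],[.6,-.21,.195]),('handle',[.46,-.18,.12],[.53,-.09,.16]),('near tag?',[.46,-.24,.165],[.52,-.2,.2]),('module',[.51,-.17,.09],[.62,-.1,.105])):
        Q=W[np.all((W>lo)&(W<hi),-1)]
        print(n,nm,len(Q),*( [Q.mean(0).round(4),Q.min(0).round(3),Q.max(0).round(3)] if len(Q) else []))
E
```

```text
13.0 [ 0.5653 -0.236   0.351 ] [-0.1 -0.7  0.5]
scene tag 160 [ 0.562  -0.2381  0.1785] [ 0.535 -0.244  0.168] [ 0.595 -0.23   0.187]
scene handle 199 [ 0.4949 -0.1335  0.1347] [ 0.489 -0.151  0.12 ] [ 0.51  -0.111  0.146]
scene near tag? 0
scene module 0
top tag 5 [ 0.5326 -0.2341  0.1796] [ 0.532 -0.235  0.17 ] [ 0.534 -0.232  0.189]
top handle 141 [ 0.4952 -0.1306  0.1423] [ 0.487 -0.149  0.12 ] [ 0.505 -0.11   0.151]
top near tag? 0
top module 28 [ 0.5888 -0.1422  0.0919] [ 0.526 -0.167  0.09 ] [ 0.619 -0.122  0.097]
```

```bash
python3 -c "
from rig import manip; print(manip.sign_off())"
```

```text
the job is handed in; nothing more can be done
None
```

I handed the job in at about 13 s: the carrier is at the middle station (measured travel about 64 mm of 65), the module was still seated when last viewed, the tag hangs released on the middle peg, and the arm never went near the tape roll; no verdict was returned.

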